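# Bolt the strap gauge down and let its stop out one hole

### The job

Slide the gauge's barrel bolt fully home into its keeper; then pull up the black lock knob, slide the stop sleeve along the rail to the very next hole on the side away from the bolt, and let the pin go fully down into that hole. Finish still holding the knob with the pin fully down: do not let go of it. Leave the awl, the small glass jar and the bone folder beside the gauge where they are.

Things in the scene. Friction and masses are not known exactly. Their poses are not given: they have to be found in the camera images.
- gauge: Strap gauge fixed to the bench: grey steel plate 110 x 340 x 6 mm, wooden bed to 22 mm height; on the line own x = +15 mm the barrel bolt and keeper (own -y end) and the aluminium hole rail (own y -5 to 150 mm, 30 mm wide, top at 40 mm). Origin on the bench surface, 5 mm to -y of the plate's middle; z up, y along the rail. Four square holes at own y 25, 55, 85, 115 mm; the pin starts in the second.
- bolt (a joint): Barrel bolt travel in m: 0 fully drawn back, 0.028 fully home in the keeper (end stop). Slides along the gauge's -y, horizontally; about 2 N of friction, no spring, stays where left. Starts between 0 and 0.008.
- bolt_handle (a point): Grip point of the bolt: upright steel post, 14 mm diameter, from 38 to 78 mm above the bench; this point is on its axis, 68 mm above the bench, and moves with the bolt. The bar below it is 12 mm thick; its guides are 45 mm high, so fingertips at 48 mm or higher above the bench clear everything.
- keeper (a point): Middle of the keeper, the dark steel block (31 x 18 mm, top 46 mm above the bench) on the bench plate into which the bolt's end goes; fixed.
- sleeve (a joint): Sleeve travel along the rail in m: 0 with the pin in its starting hole, growing along the gauge's +y (away from the bolt); -0.030, 0.030 and 0.060 are the other holes. About 1.2 N of friction when the pin is lifted; locked by the pin (play about 1.5 mm either way) when it is down.
- sleeve_top (a point): Middle of the top face of the sleeve, a dark steel saddle 44 x 44 mm riding on the rail, top 47.5 mm above the bench; moves with the sleeve. A boss 18 mm in diameter rises 10 mm above it under the knob; a stop finger 10 mm wide reaches 60 mm from its middle in the gauge's -x, top at 40 mm.
- plunger (a joint): Lift of the lock plunger in m: 0 pin fully down in a hole, 0.013 pulled up to its stop. The round-nosed pin (8 mm diameter; holes 11 mm long along the rail) clears the rail's top at 0.008. A spring pulls it down, 5 N at 0 and 8 N at full lift; let down between holes it rides on the rail at about 0.008 and drops in at the next hole.
- knob: Black lock knob on top of the plunger, which rides on the sleeve: upright cylinder 26 mm diameter, 24 mm tall, bevelled edges; origin in the middle of its underside, 60 mm above the bench when the pin is down; z up. It moves up with the plunger and along with the sleeve.
- knob_mid (a point): Grip point of the knob: its centre, 72 mm above the bench when the pin is down (fingertips 7 mm or more above the sleeve when they reach 17 mm or less below this point).
- start_hole (a point): Centre of the starting hole at the rail's top face, 40 mm above the bench; fixed.
- next_hole (a point): Centre of the hole to go to, at the rail's top face, 40 mm above the bench, 30 mm along the gauge's +y from the starting hole; fixed.
- awl: Loose awl, 150 mm long, lying on the bench beyond the gauge; leave it.
- paint_jar: Loose small glass jar, 38 mm diameter, 48 mm tall, on the robot's side of the gauge; leave it.
- folder: Loose bone folder, 130 x 22 x 8 mm, lying on the robot's side of the gauge; leave it.

How it is judged (in metres and radians):
On the way, in this order (a step that is already met when the one before it is completed fails the run):
1. the barrel bolt is fully home in its keeper (travel over 25 mm of 28) (value of joint bolt above 0.025 m), for 0.2 s.
2. the lock knob is pulled up so that the pin clears the rail (over 8.5 mm), by the fingers (value of joint plunger above 0.0085 m and contact force between the fingers and knob above 1 N), for 0.1 s.
3. the sleeve stands at the next hole and the pin is fully down in it (value of joint sleeve between 0.027 and 0.033 m and value of joint plunger below 0.002 m), for 0.2 s.
At the end, for the whole second after the job is handed in: The bolt is home (over 25 mm of its 28 mm travel), the sleeve is at the next hole away from the bolt (30 mm, within 3 mm), the pin is down in it (within 2 mm of fully down), and the fingers still hold the knob (over 2 N of contact) (all of step 3 and value of joint bolt above 0.025 m and contact force between the fingers and knob above 2 N); the arm keeps its last pose, push and grip.
It fails at once if the awl, the glass jar or the bone folder beside the gauge is shoved more than 40 mm (distance of any of awl, paint_jar, folder from where it was at the start of the episode above 0.04 m).
It also fails if it takes over 48 s, if anything falls off the work surface, if the arm or the gripper's body presses on something with over 40 N, if the wrist force passes 120 N, or if a joint passes its speed limit or range.

### The arm

A 7-joint arm with a two-finger parallel gripper is mounted at the origin on the work surface. World frame = base frame: x ahead of the robot, y to its left, z up, the work surface at z = 0. Lengths are in m, angles in degrees, forces in N, time in s.
With the tool pointing down it reaches from about 0.4 to 0.9 m from the base axis. Payload 5.5 kg.
Tool frame: the origin (TCP) lies on the front face of the gripper's body, between the roots of the fingers; the fingertips stand 66 mm ahead of it and the grasp point (between the pads) lies 47 mm ahead of it; z points along the fingers, y is the direction in which the jaws open and shut (so a half turn about z gives the same grasp; the last joint's range is limited). The gripper opens to 92 mm and grips with 3 to 60 N. Pads are 19 mm wide; open, the fingers measure 130 mm over their backs; the gripper's body (75 mm by 190 mm) begins 47 mm behind the grasp point.
Start: joints at [-53.675, 28.699, -24.465, 88.831, 12.651, 65.22, -12.049], TCP at [0.235, 0.606, 0.292] pointing down, gripper open.
Joint ranges: [-164.97, 164.97], [-17.58, 116.51], [-87.97, 89.64], [11.32, 138.91], [-80.73, 260.73], [10.89, 115.49], [-147.41, 147.41]. Speed limits (degrees/s): [147.25, 147.25, 180, 180, 180, 180, 180].

### API

Orientations are given as [roll, pitch, yaw] about the fixed x, y, z axes, in that order (R = Rz(yaw) Ry(pitch) Rx(roll)).
In Python, from cell import * gives the robot as it stands.
- The arm moves only by the tool apply_moves, never from a script. Its argument "series" is text: rows parted by semicolons, each of 7 numbers parted by spaces: the shift along the tool's x, y, z in units of 40 mm (1.0 is 40 mm), then the turn, a rotation vector about the tool's x, y, z in units of 10 degrees (1.0 is 10 degrees), then the finger opening in mm, from 0 to 91.8. A call has 1 to 12 rows; each row is the pose to reach, as a shift and turn from the pose measured when the call began, along the tool's axes at that moment; what a row does not reach only later rows make up. A row lasts 1/8 s, in which the tool goes at most 62.5 mm and 10.7 degrees, less where a joint would pass 70% of its speed; a pose out of reach is approached as far as the arm can. A call with a gripper value outside its range is refused whole. The fingers move at their own pace and stop on an object; the grip force is fixed at half the most. Time passes only in rows, so rows that repeat a pose let the fingers close. It gives the time, the measured TCP pose, the force and the opening at its end, in the units of the state.
- get_obs(): the state, without advancing time (a new reading comes with each control period).
- read_camera(name): name is "side" or "top"; returns (picture, depth): 400x640x3 uint8, red, green, blue; 400x640 float32, m along the optical axis (not along the pixel's ray), 0 where there is no reading.
- camera_params(name): a dict with "fx", "fy", "cx", "cy" (pixels), "world_from_camera" (4x4, takes a point from camera to world coordinates). Camera axes: x right, y down, z forward; pixel columns grow to the right and rows downward; lengths in m; the calibration is good to about 2 mm. A picture is of the moment at which its call begins. camera_params takes no time and is no camera call.
- close_job(): hands the job in, once; it reports no verdict.
The state is a dict: "clock": time; "joint_pos": joint angles; "qvel": joint speeds; "joint_torque": joint torques, N m; "tool_pos": TCP position; "orientation": TCP orientation; "wrist_force": force on the tool from outside, world axes, zero at the start; "torque": the same for the moment, N m; "opening": finger opening in m.
Only numpy, scipy, OpenCV 4.12 (cv2) and the standard library are available. Lean on these libraries where they do the work, as an engineer would, in place of code of your own. Each camera call takes 0.05 s, during which the arm holds its last target. There are 200 camera calls.

## Working session

There is one attempt and no reset: what is moved stays moved. The work goes in short steps, Python scripts to look and compute and a tool call to move; the robot and the scene stay as the last step left them, time stands still between calls to the robot, and variables do not carry over. Pictures are saved under pics/ and viewed, about 8 in all and at most 12, crops included, and the job is handed in when it is done.

Besides the shell and the picture viewer there is one more tool, called after "Call:" in YAML: its name, and indented under it one key for each argument. apply_moves: Moves the arm, as the interface text tells. Its arguments: {"type":"object","properties":{"series":{"type":"string"}},"required":["series"]}

```bash
mkdir -p pics; ls
python3 - <<'E'
from cell import *
import cv2,numpy as np
o=get_obs();print({k:np.round(v,4) for k,v in o.items()})
for n in("side","top"):
    p,d=read_camera(n);np.savez(f"{n}0.npz",p=p,d=d);cv2.imwrite(f"pics/{n}0.png",p[...,::-1])
    c=camera_params(n);print(n,c)
E
```

```text
pics
{'clock': np.float64(0.0), 'joint_pos': array([-53.6761,  28.7544, -24.4536,  88.8908,  12.6522,  65.2197,
       -12.0487]), 'qvel': array([ 0.093 ,  0.044 ,  0.0638, -0.0151, -0.0384, -0.0312,  0.0015]), 'joint_torque': array([ 1.00000e-04, -5.66586e+01, -5.81610e+00, -2.79118e+01,
       -6.86000e-02,  3.05000e-02,  2.00000e-04]), 'tool_pos': array([0.2354, 0.6053, 0.2912]), 'orientation': array([-1.798889e+02, -3.000000e-03,  1.587607e+02]), 'wrist_force': array([ 0.7961, -0.6689,  0.0446]), 'torque': array([-0.0169,  0.0175,  0.0479]), 'opening': np.float64(0.0915)}
side {'fx': 451.128607829534, 'fy': 451.128607829534, 'cx': 321.61996124464093, 'cy': 194.3689787360711, 'world_from_camera': array([[-0.94235112, -0.2568193 ,  0.21451856,  0.35455083],
       [-0.33459925,  0.71512032, -0.61371513,  0.51460148],
       [ 0.00420731, -0.65011289, -0.75982598,  0.71380498],
       [ 0.        ,  0.        ,  0.        ,  1.        ]])}
top {'fx': 425.433892370045, 'fy': 425.433892370045, 'cx': 314.4473743658175, 'cy': 201.1377289952927, 'world_from_camera': array([[ 0.00557988, -0.99190968,  0.12682295,  0.41664171],
       [-0.9999096 , -0.00708597, -0.01142743,  0.02985245],
       [ 0.01223364, -0.12674772, -0.99185954,  0.90436198],
       [ 0.        ,  0.        ,  0.        ,  1.        ]])}
```

View pics/side0.png

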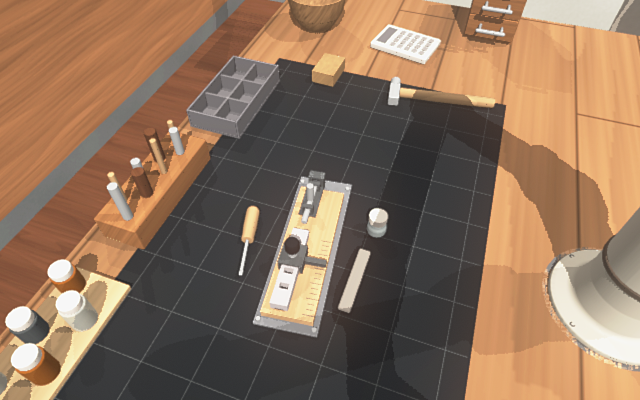

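View pics/top0.png

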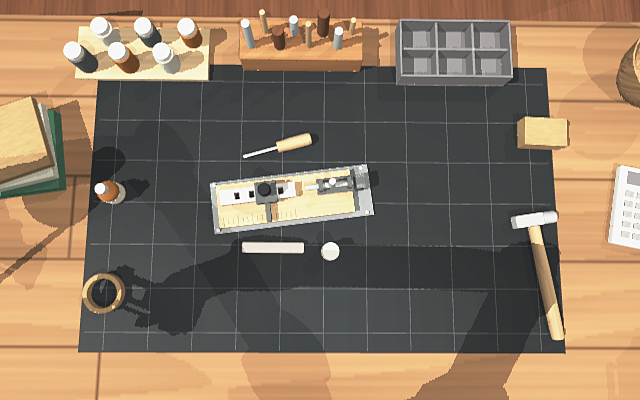

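The side view shows the knob at about (292,245), the bolt and keeper near (312,190), and the rail at (285,285). The top view shows the knob at (264,190) and the bolt and keeper at (335–365,183). I'll enlarge both around the gauge.

```bash
cat > h.py <<'E'
import numpy as np,cv2
from cell import *
def P(n,uv,z=None,depth=None):
    c=camera_params(n);T=c["world_from_camera"]
    r=T[:3,:3]@np.array([(uv[0]-c["cx"])/c["fx"],(uv[1]-c["cy"])/c["fy"],1.]);o=T[:3,3]
    if depth is not None:return o+depth*r
    if z is None:return o,r/np.linalg.norm(r)
    return o+(z-o[2])/r[2]*r
def tri(a,b):
    (o1,r1),(o2,r2)=P("side",a),P("top",b)
    s=np.linalg.lstsq(np.c_[r1,-r2],o2-o1,rcond=None)[0]
    p,q=o1+s[0]*r1,o2+s[1]*r2
    return (p+q)/2,np.linalg.norm(p-q)
E
python3 - <<'E'
import numpy as np,cv2
a=np.load("side0.npz")["p"][165:340,250:360];b=np.load("top0.npz")["p"][160:240,205:380]
a=cv2.resize(a,None,fx=3.4,fy=3.4,interpolation=2);b=cv2.resize(b,None,fx=2.4*1,fy=2.4,interpolation=2)
o=np.zeros((600,800,3),np.uint8);o[:a.shape[0],:a.shape[1]]=a[:600];o[:b.shape[0],375:375+b.shape[1]]=b
b=np.load("top0.npz")["p"][162:212,300:380];b=cv2.resize(b,None,fx=5,fy=5,interpolation=2);o[200:450,375:775]=b
cv2.imwrite("pics/c0.png",o[...,::-1])
E
```

```text
(no output)
```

View pics/c0.png

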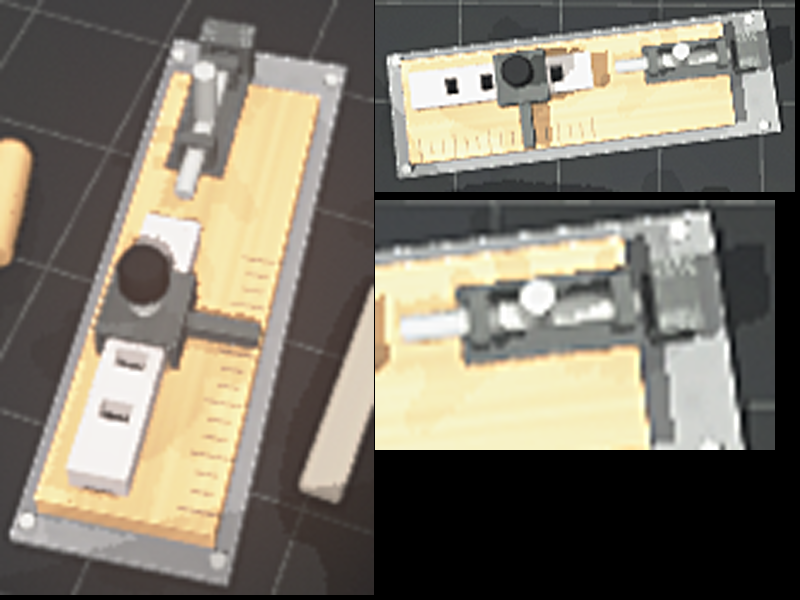

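The crop shows the post top at side (309.7,185.6) and top (332.6,181.2), and the knob top at side (292.4,245) and top (264.2,189.2). The holes are visible on the rail at top (236.7,195.8), (251.7,193.8) and (280.8,190.4).

Run:
```python
from h import *
np.set_printoptions(precision=4,suppress=True)
k=tri((292.4,245),(264.2,189.2));b=tri((309.7,185.6),(332.6,181.2))
print("knobtop",k,P("top",(264.2,189.2),.084),P("side",(292.4,245),.084))
print("post",b,P("top",(332.6,181.2),.078),P("side",(309.7,185.6),.078))
print("kp",tri((316.5,178),(361,183)))
h=[P("top",q,.04) for q in((236.7,195.8),(251.7,193.75),(280.8,190.4))]
s=[P("side",q,.04) for q in((250+131/3.4,165+357/3.4),(250+118/3.4,165+410/3.4))]
print(np.array(h),np.array(s))
for u in(h[0]-h[2],s[1]-s[0],k[0]-b[0]): print(np.degrees(np.arctan2(u[1],u[0])),np.linalg.norm(u))
for n,uv in(("side",(292,245)),("top",(264,190)),("side",(310,186)),("top",(333,181))):
    d=np.load(n+"0.npz")["d"];print(n,P(n,uv,depth=d[uv[1],uv[0]]))
```

```text
knobtop (array([0.5456, 0.1197, 0.0709]), np.float64(0.0013531311079215957)) [0.5443 0.1184 0.084 ] [0.5411 0.1277 0.084 ]
post (array([ 0.5634, -0.0154,  0.0738]), np.float64(0.0009450523348727774)) [ 0.5622 -0.0152  0.078 ] [ 0.5625 -0.0119  0.078 ]
kp (array([ 0.57  , -0.0768,  0.0292]), np.float64(0.0051646097102939666))
[[0.537  0.1791 0.04  ]
 [0.5415 0.1486 0.04  ]
 [0.5489 0.0891 0.04  ]] [[0.5411 0.1508 0.04  ]
 [0.5357 0.1808 0.04  ]]
97.50049318006425 0.0907940391109117
100.16252614173365 0.030475583220991313
97.48451934741138 0.13627208911014876
side [0.5418 0.1278 0.0837]
top [0.5426 0.1187 0.0844]
side [ 0.5616 -0.0111  0.0781]
top [ 0.5625 -0.016   0.0783]
```

```bash
cat >> h.py <<'E'
from scipy.spatial.transform import Rotation as R
def goal(x,y,z,yaw):
    o=get_obs();A=R.from_euler("xyz",o["orientation"],degrees=True)
    s=A.inv().apply(np.array([x,y,z])-o["tool_pos"])/.04
    w=np.degrees((A.inv()*R.from_euler("xyz",[180,0,yaw],degrees=True)).as_rotvec())/10
    print("pose",np.round(o["tool_pos"],4),np.round(o["orientation"],2),"F",np.round(o["wrist_force"],1),"op",round(float(o["opening"]),4),"t",o["clock"]);print("q",np.round(o["joint_pos"],0));print("row",np.round(s,3),np.round(w,3))
E
python3 -c "
from h import *
goal(.5625,-.0145,.2,187.5)"
```

```text
pose [0.2354 0.6053 0.2913] [-179.9    -0.    158.76] F [-1.2 -0.9 -0.2] op 0.092 t 0.1
q [-54.  29. -24.  89.  13.  65. -12.]
row [-13.236 -11.476   2.302] [-0.01  -0.003 -2.874]
```

Call:
apply_moves:
  series: "-6.6 -5.7 0.5 0 0 -1.4 60;-6.6 -5.7 0.5 0 0 -1.4 60;-6.6 -5.7 0.5 0 0 -1.4 60;-6.6 -5.7 0.5 0 0 -1.4 60;-6.6 -5.7 0.5 0 0 -1.4 60;-6.6 -5.7 0.5 0 0 -1.4 60;-13.24 -11.48 2 0 0 -2.87 60;-13.24 -11.48 2 0 0 -2.87 60;-13.24 -11.48 2 0 0 -2.87 60;-13.24 -11.48 2 0 0 -2.87 60;-13.24 -11.48 2 0 0 -2.87 60;-13.24 -11.48 2 0 0 -2.87 60"

```text
clock: 1.6
tool_pos: [0.563, -0.0174, 0.2113]
orientation: [-179.9, -0.1, -172.6]
wrist_force: [0.3, 1.6, -0.6]
opening: 0.0597
```

```bash
python3 -c "
from h import *
goal(.5625,-.0145,.118,187.5)"
```

```text
pose [ 0.563  -0.0174  0.2113] [-1.7989e+02 -9.0000e-02 -1.7263e+02] F [ 0.3  1.6 -0.6] op 0.0597 t 1.6
q [ 10.  24. -13. 106.   7.  51.  90.]
row [0.    0.078 2.333] [-0.011 -0.009 -0.013]
```

Call:
apply_moves:
  series: "0 0.08 1 0 0 0 50;0 0.08 2.33 0 0 0 45;0 0.08 2.33 0 0 0 45;0 0.08 2.33 0 0 0 30;0 0.08 2.33 0 0 0 0;0 0.08 2.33 0 0 0 0;0 0.08 2.33 0 0 0 0;0 0.08 2.33 0 0 0 0"

```text
clock: 2.6
tool_pos: [0.5632, -0.0144, 0.1194]
orientation: [-179.9, 0.0, -172.6]
wrist_force: [-2.2, 0.3, 5.9]
opening: 0.0132
```

```bash
python3 -c "
from h import *
goal(.5625,-.0145,.118,187.5)
a,_=read_camera('side');b,_=read_camera('top')
o=np.zeros((600,800,3),np.uint8)
o[:600,:375]=cv2.resize(a[150:350,230:355],(375,600));o[:400,375:]=cv2.resize(b[120:240,240:367],(425,400))
cv2.imwrite('pics/c1.png',o[...,::-1])"
```

```text
pose [ 0.5632 -0.0144  0.1194] [-1.7986e+02  1.0000e-02 -1.7262e+02] F [-2.2  0.3  5.9] op 0.0132 t 2.6
q [  8.  32. -12. 109.  10.  41.  88.]
row [0.017 0.001 0.035] [-0.014  0.001 -0.012]
```

View pics/c1.png

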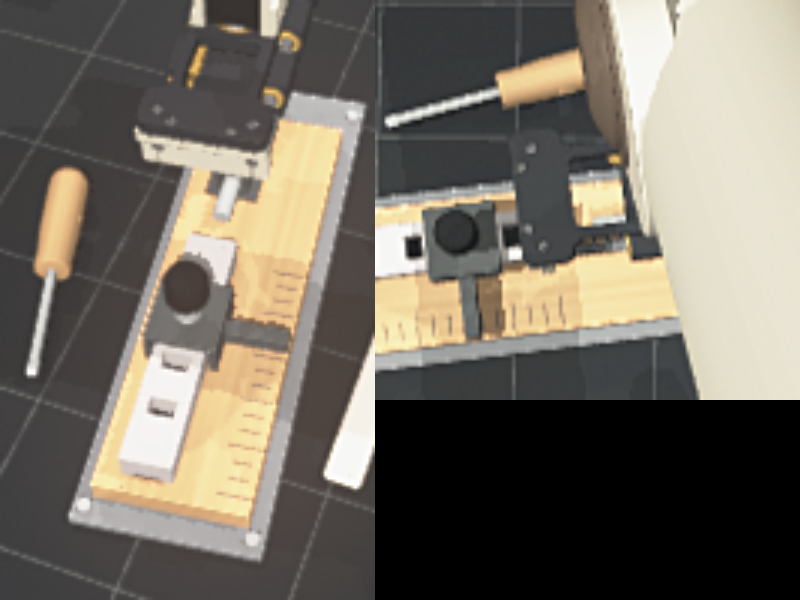

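The opening stops at 13.2 mm, which matches the post, so it is in the grip. The picture shows the gripper over the bolt; knob and awl are untouched. Next I'll slide along the gauge's −y, which is tool −y.

Call:
apply_moves:
  series: "0 -0.15 0 0 0 0 0;0 -0.3 0 0 0 0 0;0 -0.45 0 0 0 0 0;0 -0.55 0 0 0 0 0;0 -0.55 0 0 0 0 0"

```text
clock: 3.32
tool_pos: [0.5661, -0.0367, 0.1195]
orientation: [-179.9, 0.0, -172.7]
wrist_force: [-0.6, 2.4, 1.1]
opening: 0.0133
```

Call:
apply_moves:
  series: "0 -0.07 0 0 0 0 0;0 -0.14 0 0 0 0 0;0 -0.14 0 0 0 0 0"

```text
clock: 3.7
tool_pos: [0.5662, -0.0372, 0.1194]
orientation: [179.8, -0.0, -172.4]
wrist_force: [-3.0, 12.4, 4.6]
opening: 0.0134
```

Call:
apply_moves:
  series: "0 -0.15 0 0 0 0 0;0 -0.2 0 0 0 0 0;0 -0.2 0 0 0 0 0;0 -0.2 0 0 0 0 0"

```text
clock: 4.2
tool_pos: [0.5664, -0.0377, 0.1194]
orientation: [179.4, -0.1, -172.1]
wrist_force: [-4.1, 15.8, 5.3]
opening: 0.0132
```

Firm end stop. Now I'll open, rise and move to above the knob.

Call:
apply_moves:
  series: "0 0 0 0 0 0 60;0 0 0 0 0 0 60;0 0 0 0 0 0 60;0 0 -1.2 0 0 0 60;0 0 -2.3 0 0 0 60;0 0 -2.3 0 0 0 60"

```text
clock: 4.95
tool_pos: [0.5693, -0.0399, 0.2153]
orientation: [179.5, 0.3, -172.2]
wrist_force: [-0.3, -0.6, 0.4]
opening: 0.0601
```

```bash
python3 -c "
from h import *
goal(.545,.119,.18,187.5)"
```

```text
pose [ 0.5693 -0.0399  0.2153] [ 179.55    0.34 -172.22] F [-0.3 -0.6  0.4] op 0.0601 t 4.95
q [ 13.  24. -14. 105.   7.  51.  93.]
row [0.07  4.012 0.914] [0.045 0.034 0.028]
```

Call:
apply_moves:
  series: "0.07 2 0 0.04 0.03 0.03 60;0.07 4 0.2 0.04 0.03 0.03 60;0.07 4 0.5 0.04 0.03 0.03 60;0.07 4 0.5 0.04 0.03 0.03 60;0.07 4 0.5 0.04 0.03 0.03 60"

```text
clock: 5.58
tool_pos: [0.5449, 0.1168, 0.1958]
orientation: [-180.0, -0.0, -172.6]
wrist_force: [0.5, -1.0, -0.4]
opening: 0.0598
```

```bash
python3 -c "
from h import *
goal(.545,.119,.122,187.5)
a,_=read_camera('side');b,_=read_camera('top')
o=np.zeros((600,800,3),np.uint8)
o[:600,:375]=cv2.resize(a[150:350,230:355],(375,600));o[:400,375:]=cv2.resize(b[150:230,290:375],(425,400),interpolation=2)
cv2.imwrite('pics/c2.png',o[...,::-1])"
```

```text
pose [0.5449 0.1168 0.1958] [-1.7998e+02 -3.0000e-02 -1.7259e+02] F [ 0.5 -1.  -0.4] op 0.0598 t 5.575
q [ -2.  25. -16. 107.   9.  49.  75.]
row [-0.01   0.055  1.845] [-0.002 -0.003 -0.009]
```

View pics/c2.png

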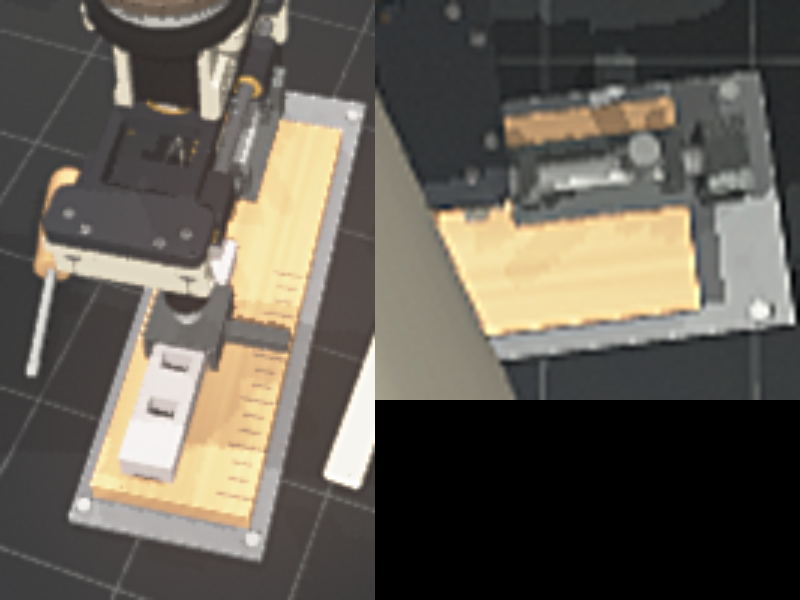

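The post has moved about 11 px (22 mm), now at top (344,180), and the bar bridges to the keeper. That agrees with the end stop. Now I'll grip the knob.

Call:
apply_moves:
  series: "0 0.055 0.8 0 0 0 60;0 0.055 1.6 0 0 0 60;0 0.055 1.84 0 0 0 60;0 0.055 1.84 0 0 0 60;0 0.055 1.84 0 0 0 0;0 0.055 1.84 0 0 0 0;0 0.055 1.84 0 0 0 0;0 0.055 1.84 0 0 0 0"

```text
clock: 6.68
tool_pos: [0.5454, 0.1187, 0.1232]
orientation: [180.0, 0.1, -172.7]
wrist_force: [0.2, -0.7, 2.8]
opening: 0.0248
```

Call:
apply_moves:
  series: "0 0 -0.1 0 0 0 0;0 0 -0.2 0 0 0 0;0 0 -0.3 0 0 0 0;0 0 -0.3 0 0 0 0;0 0 -0.3 0 0 0 0"

```text
clock: 7.3
tool_pos: [0.5453, 0.1186, 0.135]
orientation: [180.0, 0.1, -172.7]
wrist_force: [2.9, 0.8, -7.4]
opening: 0.0249
```

```bash
python3 -c "
from h import *
goal(.545-.0039,.119+.0297,.1345,187.5)
d=P('top',(251.7,193.75),.04);print(d)"
```

```text
pose [0.5453 0.1186 0.135 ] [ 1.8000e+02  7.0000e-02 -1.7269e+02] F [ 2.9  0.8 -7.4] op 0.0249 t 7.3
q [ -3.  30. -15. 109.  11.  42.  73.]
row [0.009 0.76  0.013] [ 0.     0.007 -0.019]
[0.54150563 0.14856835 0.04      ]
```

Lifted 11.8 mm with 7.4 N of spring pull. Now I'll slide 30 mm.

Call:
apply_moves:
  series: "0 0.15 0 0 0 0 0;0 0.3 0 0 0 0 0;0 0.45 0 0 0 0 0;0 0.6 0 0 0 0 0;0 0.75 0 0 0 0 0;0 0.75 0 0 0 0 0;0 0.75 0 0 0 0 0"

```text
clock: 8.18
tool_pos: [0.5414, 0.1492, 0.1351]
orientation: [179.9, 0.1, -172.6]
wrist_force: [2.5, 1.1, -7.8]
opening: 0.025
```

Call:
apply_moves:
  series: "0 -0.02 0.08 0 0 0 0;0 -0.02 0.16 0 0 0 0;0 -0.02 0.24 0 0 0 0;0 -0.02 0.3 0 0 0 0;0 -0.02 0.3 0 0 0 0;0 -0.02 0.3 0 0 0 0"

```text
clock: 8.93
tool_pos: [0.5415, 0.1484, 0.1233]
orientation: [179.9, 0.1, -172.6]
wrist_force: [0.3, 0.4, -2.8]
opening: 0.0249
```

```bash
python3 -c "
from h import *
goal(.5414,.1485,.1228,187.5)
a,_=read_camera('side');b,_=read_camera('top')
o=np.zeros((600,800,3),np.uint8)
o[:600,:375]=cv2.resize(a[150:350,230:355],(375,600));o[:400,375:]=cv2.resize(b[150:230,290:375],(425,400),interpolation=2)
cv2.imwrite('pics/c3.png',o[...,::-1])"
```

```text
pose [0.5415 0.1484 0.1233] [ 1.7995e+02  8.0000e-02 -1.7265e+02] F [ 0.3  0.4 -2.8] op 0.0249 t 8.925
q [ -6.  31. -15. 109.  12.  41.  69.]
row [0.002 0.003 0.012] [ 0.005  0.008 -0.015]
```

View pics/c3.png

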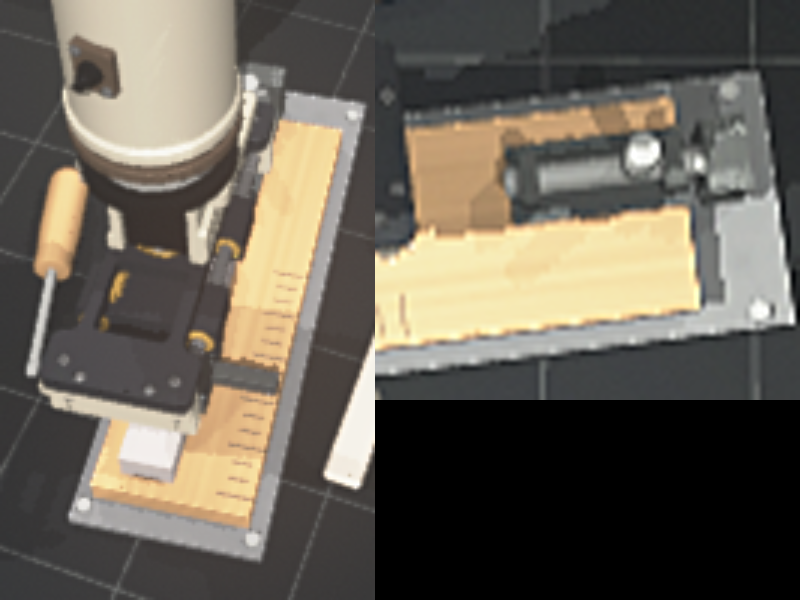

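The sleeve's stop finger is now at (250,375), one hole further along, and the bolt is still home. I'll press down lightly to confirm the pin is seated.

Call:
apply_moves:
  series: "0 0 0.03 0 0 0 0;0 0 0.06 0 0 0 0;0 0 0.06 0 0 0 0;0 0 0.06 0 0 0 0"

```text
clock: 9.52
tool_pos: [0.5417, 0.1485, 0.123]
orientation: [180.0, 0.1, -172.6]
wrist_force: [-5.7, -1.0, 16.2]
opening: 0.0253
```

The pin is at a hard stop: 16 N for 0.3 mm, at the same height as at the first grip (0.1230 vs 0.1232). I'll ease the push, settle, and hand in.

Call:
apply_moves:
  series: "0 0 0.02 0 0 0 0;0 0 0.02 0 0 0 0;0 0 0.02 0 0 0 0"

```text
clock: 9.9
tool_pos: [0.5417, 0.1485, 0.1231]
orientation: [-180.0, 0.1, -172.6]
wrist_force: [-3.4, -0.7, 8.8]
opening: 0.0252
```

```bash
python3 -c "
from h import *
goal(.5414,.1485,.1228,187.5)
print(close_job())"
```

```text
pose [0.5417 0.1485 0.1231] [-1.8000e+02  1.3000e-01 -1.7265e+02] F [-3.4 -0.7  8.8] op 0.0252 t 9.9
q [ -6.  31. -15. 109.  12.  41.  69.]
row [ 0.007 -0.     0.008] [-0.     0.013 -0.015]
the job is handed in; nothing more can be done
None
```

The job is handed in at 9.9 s of robot time. By my checks the bolt is home and the pin is down in the next hole, with the gripper still holding the knob. The simulator gave no verdict.

- **Bolt:** I gripped the post and slid it about 23 mm along the gauge's −y until it hit a firm stop. Pushing on to 16 N moved it only about 0.5 mm more. The picture afterwards shows the bar bridging to the keeper.
- **Knob and sleeve:** I lifted the knob 11.8 mm against about 7.4 N of spring pull. I then slid the sleeve 30 mm away from the bolt, and the stop finger shows one hole further along.
- **Pin:** After the first lowering the wrist still carried 2.8 N of the spring, so I pressed a little further. It met a hard stop at a tool height of 0.123 m, the same as when I first gripped the knob, which indicates the pin is fully down.
- **Final hold:** The gripper reads 25.2 mm open on the 26 mm knob, with a slight downward push of about 9 N.
- **Awl, jar and folder:** I never moved near them. The awl and the visible part of the folder look unmoved in the last picture. The jar is outside that picture, so I did not check it.

One measurement disagreed. My first side-view reading of the knob was about 9 mm off in y, because I had marked the whole knob rather than its top. I used the two-view position instead, and it agreed with the spacing of the rail holes.

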